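Level the gel-casting table

TASK

The gel-casting levelling table is out of level. Turn the black knurled knobs of its two foot screws until the bubble rests wholly inside the black ring of the round vial, then let go. Leave the casting tray standing on the plate and do not disturb the other things on the bench.

Things in the scene. Friction and masses are not known exactly. Their poses are not given: they have to be found in the camera images.
- leveller: Levelling table: aluminium plate 200 x 260 x 10 mm, top 44 mm above the bench, on foot screws a and b (black knobs above the plate) and a plain fixed foot. Origin on the bench under the plate's centre; x points away from the knobs' edge, y towards screw a, z up. Screw a at x -75, y +105 mm; screw b at x -75, y -105; fixed foot at x +75, y 0; vial at x -66, y 0.
- vial (a point): Centre of the ring of the round bubble vial, on its glass, 55 mm above the bench. The vial is a black-rimmed disc 58 mm across, 10 mm high, with yellow-green fluid 50 mm across and a black centre ring of 15 mm inner diameter, fixed on the plate midway between the knobs. Axes as the plate's: x towards the fixed foot, y towards knob a, z out of the plate (it tilts under a degree)
- bubble (a point): Centre of the bubble, a pale disc 11 mm across with a dark green rim, in the vial's fluid. It runs to the high side of the plate, 1 mm for each 0.034 degrees of tilt, as much as 19 mm off at the start. It is wholly inside the ring when its centre is within 2 mm of vial
- knob_a (a point): Middle of screw a's knob, 75 mm above the bench: round, black, knurled, 32 mm diameter, 26 mm high (62 to 88 mm above the bench), clear of other things for 55 mm around. Axis vertical (z up). Turns at 0.1 N m, stays where left, does not rise or sink. Clockwise from above raises the plate there: the bubble runs 4.7 mm per rad towards screw a, square to the line from screw b to the fixed foot
- knob_b (a point): Middle of screw b's knob, the same as knob a. Clockwise seen from above raises the plate at screw b: the bubble runs 4.7 mm per rad towards screw b, square to the line from screw a to the fixed foot. Each screw has stops a little under one turn apart, and turns of up to 2.4 rad may be needed
- tray: Clear gel-casting tray, 108 x 150 x 24 mm, with two orange end dams and a white comb across it (top 35 mm above the tray's underside), 0.3 kg, standing loose on the plate behind the vial, between two low rails. Origin: centre of its underside
- amber_bottle: Amber glass bottle, 60 mm diameter, 140 mm high, black cap, beside the levelling table. Origin: centre of its underside
- flask: Conical glass flask, 78 mm across, 103 mm high, beside the levelling table. Origin: centre of its underside
- mortar: White ceramic mortar, 92 mm across, 50 mm high, with its pestle leaning in it to 92 mm high. Origin: centre of its underside
- jar: White jar with a blue cap, 64 mm diameter, 85 mm high. Origin: centre of its underside
- tip_box: Blue pipette-tip box with a pale lid, 122 x 82 x 72 mm. Origin: centre of its underside
- tube_rack: Green tube rack, 70 x 120 x 35 mm, with eight holes. Origin: centre of its underside
Mind the look-alikes: they are no part of the job. Several things have the shape of the tray; the one meant has the colours described above.

How it is judged:
By the outcome, as a careful person would: the job done as asked, in the order asked, and still so for the second after the job is handed in, with the robot touching nothing.
It also fails if it takes over 61 s, if anything falls off the work surface, if the arm or the gripper's body presses on something with over 40 N, if the wrist force passes 120 N, or if a joint passes its speed limit or range.

ROBOT

A 6-joint arm with a two-finger parallel gripper is mounted at the origin on the work surface. World frame = base frame: x ahead of the robot, y to its left, z up, the work surface at z = 0. Lengths are in m, angles in rad, forces in N, time in s.
With the tool pointing down it reaches from about 0.325 to 0.85 m from the base axis. Payload 4.4 kg.
Tool frame: the origin (TCP) lies on the centre line of the jaws, within the pads' length; the fingertips stand 19 mm ahead of it and the grasp point (between the pads) is the TCP; z points along the fingers, y is the line along which they close (so a half turn about z gives the same grasp; the last joint's range is limited). The gripper opens to 94 mm and grips with 3 to 60 N. Pads are 16 mm wide; open, the fingers measure 119 mm over their backs; the gripper's body (75 mm by 177 mm) begins 78 mm behind the grasp point.
Start: joints at [1.145, 0.207, 1.542, -0, 1.393, -0.15], TCP at [0.156, 0.553, 0.224] pointing down, gripper open.
Joint ranges: [-2.73, 2.73], [-0.86, 2.22], [0.23, 2.46], [-1.11, 4.25], [0.08, 2.63], [-2.82, 2.82]. Speed limits (rad/s): [2.79, 2.79, 3.14, 3.14, 3.14, 3.14].

INTERFACE

Orientations are given as [roll, pitch, yaw] about the fixed x, y, z axes, in that order (R = Rz(yaw) Ry(pitch) Rx(roll)).
In Python, from station import manip, read_camera, get_calibration gives the robot as it stands.
- The arm moves only by the shell command python3 -m crank 'ROWS' [FORCE]. ROWS is JSON, a list of rows, each a list of 3 entries, a list of its own where there are three numbers: the closure, from 0 (fully open) to 1 (shut), then the shift along the world's x, y, z in m, then the turn about the world's z in degrees. A call has 1 to 10 rows; each row is the pose to reach, as a shift and turn from the pose commanded when the call began; what a row does not reach only later rows make up. A row lasts 1/10 s, in which the tool goes at most 50 mm and 8.59 degrees, less where a joint would pass 70% of its speed; a pose out of reach is approached as far as the arm can. A call with a gripper value outside its range is refused whole. The fingers move at their own pace and stop on an object; FORCE is the grip in N (left out, the last holds). Time passes only in rows, so rows that repeat a pose let the fingers close. It gives the time, the measured TCP pose, the force, the opening and the grip force at its end, in the units of the state.
- manip.get_state(): the state, without advancing time (a new reading comes with each control period).
- read_camera(name): name is "scene" or "top"; returns the picture (400x640x3 uint8, red, green, blue); there is no depth.
- get_calibration(name): a dict with "K" (3x3 intrinsics, pixels), "dist" ([k1, k2, p1, p2, k3] as OpenCV has them; the pictures are not rectified), "view" (4x4, takes a point from world to camera coordinates). Camera axes: x right, y up, looking along -z (the intrinsics and any distortion apply to the point x, -y, -z); pixel columns grow to the right and rows downward; lengths in m; the calibration is good to about 2 mm. A picture is of the moment at which its call begins. get_calibration takes no time and is no camera call.
- manip.sign_off(): hands the job in; it is judged then, once.
The state is a dict: "clock": time; "joint_positions": joint angles; "joint_vel": joint speeds; "effort": joint torques, N m; "position": TCP position; "ee_rot": TCP orientation; "ft_force": force on the tool from outside, world axes, zero at the start; "torque": the same for the moment, N m; "finger_gap": opening from 0.0 (shut) to 1.0 (fully open); "gripper_force": force on a finger pad.
Only numpy, scipy, OpenCV 4.12 (cv2) and the standard library are available. Lean on these libraries where they do the work, as an engineer would, in place of code of your own. Each camera call takes 0.05 s, during which the arm holds its last target. There are 200 camera calls.

## Working session

There is one attempt and no reset: what is moved stays moved. The work goes in short steps, Python scripts to look and compute and a shell command to move; the robot and the scene stay as the last step left them, time stands still between calls to the robot, and variables do not carry over. Pictures are saved under pics/ and viewed, at most 10 in all, crops included, and the job is handed in when it is done.

```bash
mkdir -p pics; python3 - <<'E'
from station import manip, read_camera, get_calibration
import cv2, numpy as np
for n in("top","scene"):
    im=read_camera(n); cv2.imwrite(f"pics/{n}0.png",im[:,:,::-1])
    c=get_calibration(n); print(n,np.round(c["K"],1).tolist(),np.round(c["dist"],3),np.round(c["view"],3).tolist())
print(manip.get_state())
E
```

```text
top [[406.8, 0.0, 323.0], [0.0, 406.8, 197.9], [0.0, 0.0, 1.0]] [-0.033  0.     0.     0.     0.   ] [[0.005, -1.0, -0.017, 0.004], [0.992, 0.003, 0.13, -0.542], [-0.13, -0.018, 0.991, -1.185], [0.0, 0.0, 0.0, 1.0]]
scene [[483.2, 0.0, 324.0], [0.0, 483.2, 198.7], [0.0, 0.0, 1.0]] [-0.041  0.     0.     0.     0.   ] [[-0.518, 0.855, 0.018, 0.273], [-0.51, -0.326, 0.796, 0.233], [0.687, 0.404, 0.605, -1.954], [0.0, 0.0, 0.0, 1.0]]
{'clock': 0.1, 'joint_positions': array([ 1.14546741e+00,  2.07391712e-01,  1.54281264e+00,  9.53265587e-06,
        1.39348805e+00, -1.50512749e-01]), 'joint_vel': array([ 0.00014758, -0.00254622, -0.00243167,  0.00126996, -0.00107032,
        0.00074672]), 'effort': array([-1.26821480e-03, -3.71868646e+01, -2.82291287e+01,  6.99311541e-02,
        3.12923058e-02, -2.41416257e-05]), 'position': array([0.15576313, 0.55277958, 0.22337382]), 'ee_rot': array([-3.13951805e+00, -3.24120702e-04,  2.86677445e+00]), 'ft_force': array([ 0.17766459, -0.0088934 , -0.30734644]), 'torque': array([-0.03003226,  0.05739919,  0.00019245]), 'gripper_force': 0.0, 'finger_gap': 1.00027814516436}
```

View pics/top0.png

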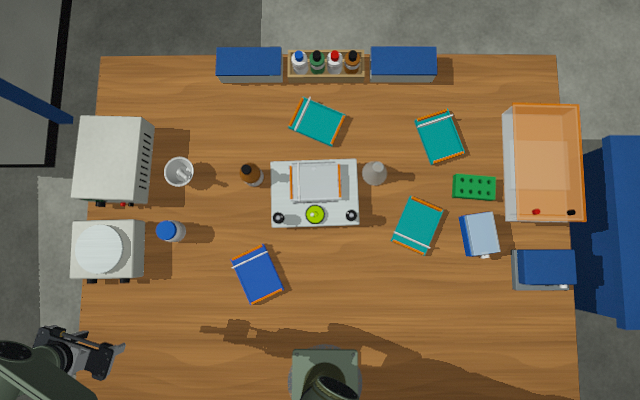

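View pics/scene0.png

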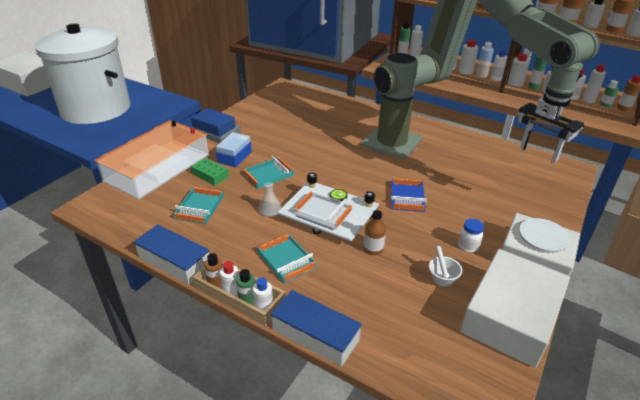

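The top view shows the leveller at about (315,193), with the vial at (315,214) and knobs at (279,218) and (351,215). I'll enlarge that area.

```bash
cat > h.py <<'E'
from station import manip, read_camera, get_calibration
import cv2, numpy as np
C=get_calibration("top"); V=np.array(C["view"]); K=np.array(C["K"]); D=np.array(C["dist"],float)
def w(u,v,z):
    p=cv2.undistortPoints(np.array([[[u,v]]],float),K,D)[0,0]
    d=V[:3,:3].T@np.array([p[0],-p[1],-1]); o=-V[:3,:3].T@V[:3,3]
    return o+d*(z-o[2])/d[2]
def crop(name,x0,y0,x1,y1,s):
    im=read_camera("top")[y0:y1,x0:x1,::-1]
    cv2.imwrite(f"pics/{name}.png",cv2.resize(im,None,fx=s,fy=s,interpolation=cv2.INTER_CUBIC)); 
E
python3 -c "
from h import *
crop('c1',262,155,366,233,7.5)"
```

```text
(no output)
```

View pics/c1.png

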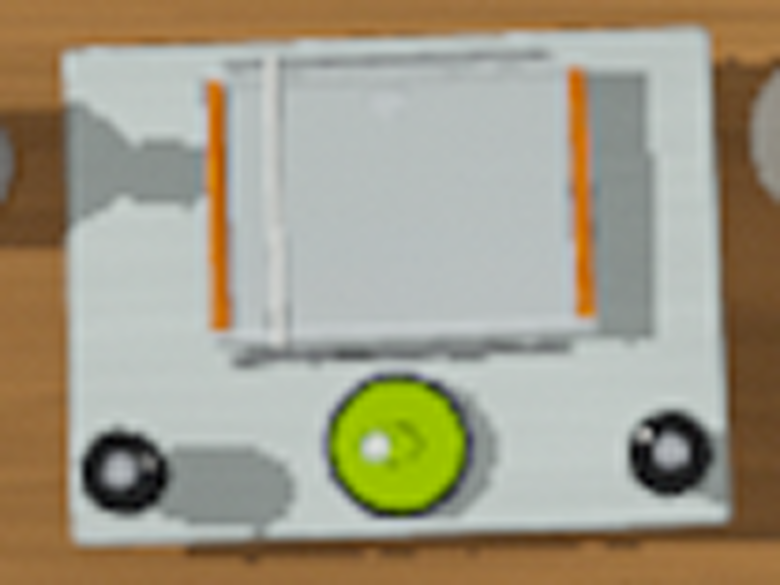

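The crop shows the vial centred at (398,445), with a pale spot at (376,446) that is either the bubble or a glint. The knobs are at (125,472) and (671,452). I'll compute positions and print raw pixels around the vial from both cameras.

```bash
python3 - <<'E'
from h import *
f=lambda a,b:(262+(a+.5)/7.5-.5,155+(b+.5)/7.5-.5)
A=w(*f(125,472),.088);B=w(*f(671,452),.088);v=w(*f(398,445),.055);b=w(*f(376,446),.055)
print(A,B,v,b,np.hypot(*(A-B)[:2]), "yaw",np.degrees(np.arctan2(*(-(A-B)[0],(A-B)[1]))))
for c in [(66,50),(710,30),(732,520),(76,545)]: print(w(*f(*c),.044))
im=np.mean([read_camera("top").astype(float) for _ in range(2)],0)
for ch in (0,2): print(im[203:225,304:327,ch].astype(int))
s=get_calibration("scene");Vs=np.array(s["view"])
p=Vs[:3,:3]@v+Vs[:3,3];print(cv2.projectPoints(np.array([[p[0],-p[1],-p[2]]]),np.zeros(3),np.zeros(3),np.array(s["K"]),np.array(s["dist"],float))[0])
cv2.imwrite("pics/s1.png",cv2.resize(read_camera("scene")[172:215,295:385,::-1],None,fx=8.8,fy=8.8,interpolation=cv2.INTER_CUBIC))
E
```

```text
[0.47811277 0.13328614 0.088     ] [ 0.48652688 -0.07461051  0.088     ] [0.49184285 0.03051731 0.055     ] [0.49141824 0.03913707 0.055     ] 0.20806685176845063 yaw 2.317641829979114
[0.65212929 0.16613905 0.044     ]
[ 0.66064293 -0.09320535  0.044     ]
[ 0.46369492 -0.10076256  0.044     ]
[0.45276709 0.15776779 0.044     ]
[[149 174 172 169 170 170 170 173 177 180 178 176 176 176 178 179 185 182
  173 174 174 173 179]
 [185 195 195 194 195 197 199 185 163 158 152 151 151 167 193 200 197 196
  195 194 195 195 195]
 [192 191 192 192 196 183 154 118  74  79  75  75  64  84 127 150 162 185
  197 195 193 193 193]
 [191 191 193 196 184 133  64  98 127 134 138 136 133 127 102  53  74 141
  169 181 195 193 191]
 [191 191 194 178 122  82 118 147 158 157 156 156 156 155 149 121  75  72
  120 153 165 179 192]
 [192 194 182 125  68 124 151 156 154 155 154 154 153 155 155 153 140  96
   78 125 136 171 194]
 [193 188 146  65 114 153 157 154 155 154 154 154 153 154 154 155 158 130
   57  84 126 154 182]
 [194 171  89  98 149 156 155 154 155 155 155 155 156 155 154 154 155 149
  114  73 116 14
[... 2832 characters left out ...]
93   0   0   0   0   0   0   0   0   0   0   0   0   0   0   0
    0  74 128 145 141]
 [197 191 156  74   0   0   0   0   0   0   0   0   0   0   0   0   0   0
   29 107 142 142 137]
 [196 198 194 149  36   0   0   0   0   0   0   0   0   0   0   0   0  10
   70 126 144 139 161]
 [195 196 198 192 141  22   0   0   0   0   0   0   0   0   0   0   9  66
  117 139 140 161 188]
 [197 196 197 200 193 153  76  10   1   0   0   0   0   0   0  49  98 128
  140 141 161 190 196]
 [197 197 197 197 200 194 166 108  51  37  11   6  22  52  79 110 137 144
  141 162 192 199 198]
 [196 198 197 198 199 202 198 186 181 184 183 183 183 184 185 188 190 188
  187 196 204 202 201]]
[[[337.92372361 193.76822709]]]
```

View pics/s1.png

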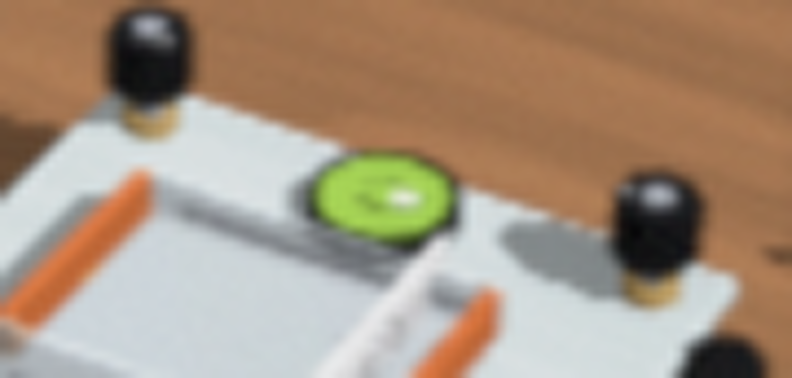

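Both cameras show the pale bubble, about 9 mm off the vial's centre towards knob a, so it isn't a glint. Knob a is at about (0.478, 0.134) and knob b at (0.487, -0.075). I'll go above knob a while working out the turns more exactly.

```bash
cat >> h.py <<'E'
def bub():
    "bubble offset from the vial in the plate frame (mm), turns wanted (world yaw, deg) for a, b"
    im=read_camera("top").astype(float)[200:230,298:333]
    f=(im[...,2]<25)&(im[...,1]>100)                      # fluid
    hull=cv2.convexHull(np.argwhere(f)[:,::-1].astype(np.int32))
    m=np.zeros(f.shape,np.uint8); cv2.fillConvexPoly(m,hull,1)
    M=cv2.moments(m,True); c=(M['m10']/M['m00'],M['m01']/M['m00'])
    e=cv2.erode(m,np.ones((3,3),np.uint8)); B=cv2.moments((im[...,2]*e)); b=(B['m10']/B['m00'],B['m01']/B['m00'])
    d=(w(298+b[0],200+b[1],.055)-w(298+c[0],200+c[1],.055))[:2]*1000
    t=np.radians(2.35); d=np.array([[np.cos(t),np.sin(t)],[-np.sin(t),np.cos(t)]])@d
    G=4.7*np.array([[-.574,-.574],[.819,-.819]])
    print("fluid px",298+c[0],200+c[1],m.sum(),"bub",298+b[0],200+b[1],"off mm",d.round(2),"yaw deg a,b",-np.degrees(np.linalg.solve(G,-d)).round(1))
E
python3 -c "
from h import *
bub();bub()"
python3 -m crank '[[0.35,[0.322,-0.419,0],0],[0.35,[0.322,-0.419,0],0],[0.35,[0.322,-0.419,0],0],[0.35,[0.322,-0.419,0],0],[0.35,[0.322,-0.419,0],0],[0.35,[0.322,-0.419,0],0],[0.35,[0.322,-0.419,0],0],[0.35,[0.322,-0.419,0],0],[0.35,[0.322,-0.419,0],0],[0.35,[0.322,-0.419,0],0]]' 25
```

```text
fluid px 314.64516129032256 213.8508064516129 248 bub 311.5459278542209 214.1074748977315 off mm [-0.42  9.13] yaw deg a,b [ 72.4 -63.5]
fluid px 314.64516129032256 213.8508064516129 248 bub 311.542069992554 214.10573343261356 off mm [-0.41  9.14] yaw deg a,b [ 72.4 -63.7]
clock: 1.4
position: [0.4618, 0.1551, 0.2248]
ee_rot: [3.141, 0.001, 2.867]
ft_force: [0.6, 1.1, -0.0]
finger_gap: 0.645
gripper_force: 0.0
```

```bash
python3 -m crank '[[0.35,[0.012,-0.016,0],0],[0.35,[0.012,-0.016,0],0],[0.35,[0.012,-0.016,-0.05],0],[0.35,[0.012,-0.016,-0.08],0],[0.35,[0.012,-0.016,-0.08],0]]' 25
```

```text
clock: 1.9
position: [0.4678, 0.1414, 0.1399]
ee_rot: [-3.138, -0.01, 2.868]
ft_force: [-0.5, 0.7, -0.1]
finger_gap: 0.653
gripper_force: 0.0
```

```bash
python3 -m crank '[[0.35,[0.010,-0.007,0],0],[0.35,[0.010,-0.007,0],0],[0.35,[0.010,-0.007,0],0],[0.35,[0.010,-0.007,0],0]]' 25
```

```text
clock: 2.3
position: [0.4839, 0.1342, 0.1461]
ee_rot: [3.14, 0.003, 2.867]
ft_force: [0.6, -0.8, 0.6]
finger_gap: 0.649
gripper_force: 0.0
```

```bash
python3 -m crank '[[0.35,[-0.006,0,-0.02],0],[0.35,[-0.006,0,-0.045],0],[0.35,[-0.006,0,-0.068],0],[0.35,[-0.006,0,-0.068],0],[0.35,[-0.006,0,-0.068],0],[0.35,[-0.006,0,-0.068],0]]' 25; python3 -c "
from h import *
crop('c2',262,170,342,230,10)"
```

```text
clock: 2.9
position: [0.4782, 0.1342, 0.0781]
ee_rot: [3.14, 0.003, 2.867]
ft_force: [1.7, 0.7, 0.3]
finger_gap: 0.652
gripper_force: 0.0
```

View pics/c2.png

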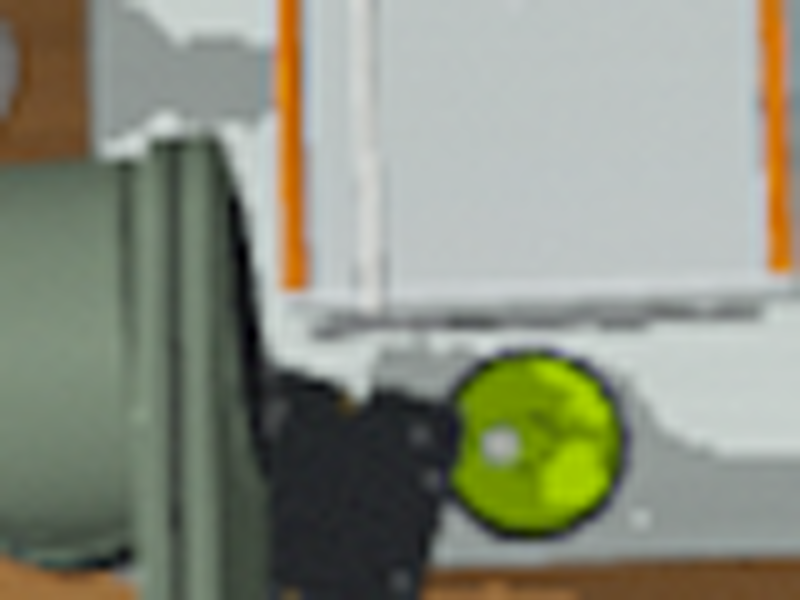

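The gripper is over knob a (crop about (350,460)), and the vial at (540,440) with its bubble at (500,445) is still in view. Closing on the knob.

```bash
python3 -m crank '[[1,[0,0,0],0],[1,[0,0,0],0],[1,[0,0,0],0],[1,[0,0,0],0],[1,[0,0,0],0],[1,[0,0,0],0]]' 25
```

```text
clock: 3.55
position: [0.4772, 0.1351, 0.0767]
ee_rot: [3.139, 0.001, 2.867]
ft_force: [0.8, 4.7, -1.3]
finger_gap: 0.336
gripper_force: 25.0
```

```bash
python3 -m crank '[[1,[0,0,0],8],[1,[0,0,0],16],[1,[0,0,0],24],[1,[0,0,0],32],[1,[0,0,0],40],[1,[0,0,0],48],[1,[0,0,0],56],[1,[0,0,0],64],[1,[0,0,0],72],[1,[0,0,0],72]]' 25; python3 -c "
from h import *
bub()
print(manip.get_state()['ee_rot'],manip.get_state()['torque'],manip.get_state()['joint_positions'])"
```

```text
clock: 4.55
position: [0.4773, 0.1346, 0.0767]
ee_rot: [-3.141, 0.002, -2.16]
ft_force: [1.8, 3.7, -0.9]
finger_gap: 0.335
gripper_force: 25.0
fluid px 314.55 213.95833333333334 240 bub 312.00103305785126 213.8047520661157 off mm [0.73 7.47] yaw deg a,b [ 47.8 -63.4]
[-3.14111956e+00  1.63817601e-03 -2.16252485e+00] [ 8.90381106e-01 -1.73899302e-01 -4.99796560e-04] [ 9.94375903e-02  2.19007049e-01  1.86515572e+00  1.10368817e-03
  1.05602140e+00 -2.45096886e+00]
```

```bash
python3 -m crank '[[1,[0,0,0],0],[1,[0,0,0],0],[1,[0,0,0],0],[1,[0,0,0],0],[1,[0,0,0],0]]' 25; python3 -c "
from h import *
bub()";  python3 -m crank '[[0.35,[0,0,0],0],[0.35,[0,0,0],0],[0.35,[0,0,0],0],[0.35,[0,0,0],0],[0.35,[0,0,0.03],0],[0.35,[0,0,0.07],0],[0.35,[0,0,0.07],0],[0.35,[0,0,0.07],0]]' 25; python3 -c "
from h import *
bub();crop('c3',282,180,362,240,10)"
```

```text
clock: 5.1
position: [0.4773, 0.1345, 0.0767]
ee_rot: [-3.141, 0.002, -2.162]
ft_force: [2.1, 4.8, -1.0]
finger_gap: 0.333
gripper_force: 25.0
fluid px 314.5146443514644 213.9497907949791 239 bub 313.09754825247785 213.07250912884714 off mm [2.74 4.08] yaw deg a,b [  1.2 -59.5]
clock: 5.95
position: [0.4774, 0.1339, 0.1474]
ee_rot: [-3.14, 0.001, -2.16]
ft_force: [0.5, -0.0, -0.6]
finger_gap: 0.649
gripper_force: 0.0
fluid px 314.5668016194332 213.914979757085 247 bub 313.1270875763747 213.05621181262728 off mm [2.69 4.15] yaw deg a,b [  2.3 -59.4]
```

View pics/c3.png

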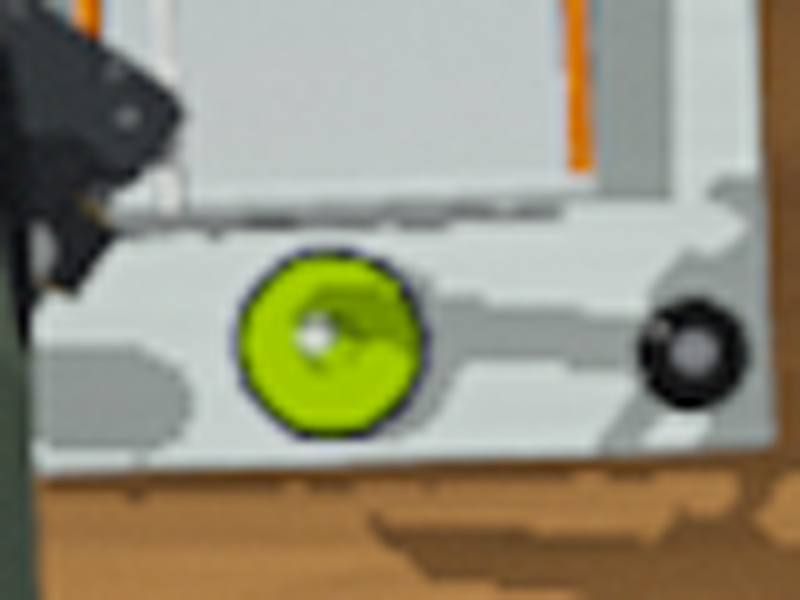

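The bubble moved as predicted once its lag had passed, and b now needs about -59°. Moving over to knob b and unwinding the wrist on the way.

```bash
python3 -m crank '[[0.35,[0.0,-0.04,0],-8],[0.35,[0.002,-0.08,0],-16],[0.35,[0.004,-0.12,0],-24],[0.35,[0.006,-0.16,0],-32],[0.35,[0.0095,-0.2,0],-40],[0.35,[0.0095,-0.209,0],-40],[0.35,[0.0095,-0.209,0],-40],[0.35,[0.0095,-0.209,0],-40],[0.35,[0.0095,-0.209,0],-40],[0.35,[0.0095,-0.209,0],-40]]' 25
```

```text
clock: 7.05
position: [0.486, -0.0736, 0.1462]
ee_rot: [3.141, -0.0, -2.855]
ft_force: [-0.2, 0.7, -0.6]
finger_gap: 0.651
gripper_force: 0.0
```

```bash
python3 -m crank '[[0.35,[0.001,-0.001,-0.02],0],[0.35,[0.001,-0.001,-0.045],0],[0.35,[0.001,-0.001,-0.069],0],[0.35,[0.001,-0.001,-0.069],0],[0.35,[0.001,-0.001,-0.069],0],[1,[0.001,-0.001,-0.069],0],[1,[0.001,-0.001,-0.069],0],[1,[0.001,-0.001,-0.069],0],[1,[0.001,-0.001,-0.069],0],[1,[0.001,-0.001,-0.069],0]]' 25
```

```text
clock: 8.05
position: [0.4873, -0.0744, 0.0782]
ee_rot: [3.138, 0.001, -2.859]
ft_force: [-0.2, 5.7, 4.7]
finger_gap: 0.337
gripper_force: 25.0
```

```bash
python3 -m crank '[[1,[0,0,0],0],[1,[0,0,0],-8],[1,[0,0,0],-16],[1,[0,0,0],-24],[1,[0,0,0],-32],[1,[0,0,0],-40],[1,[0,0,0],-48],[1,[0,0,0],-56],[1,[0,0,0],-59],[1,[0,0,0],-59]]' 25; python3 -m crank '[[1,[0,0,0],0],[1,[0,0,0],0],[1,[0,0,0],0],[1,[0,0,0],0],[1,[0,0,0],0],[1,[0,0,0],0],[1,[0,0,0],0],[1,[0,0,0],0]]' 25; python3 -c "
from h import *
bub()"
```

```text
clock: 9.05
position: [0.487, -0.076, 0.0782]
ee_rot: [-3.141, -0.001, 2.395]
ft_force: [-4.1, 0.7, 5.6]
finger_gap: 0.339
gripper_force: 25.0
clock: 9.85
position: [0.487, -0.076, 0.0782]
ee_rot: [-3.141, -0.001, 2.396]
ft_force: [-2.8, -0.0, 6.1]
finger_gap: 0.333
gripper_force: 25.0
fluid px 314.6305220883534 213.8835341365462 249 bub 314.4470210488762 213.76560827684625 off mm [0.37 0.53] yaw deg a,b [ 0.  -7.8]
```

```bash
python3 -m crank '[[0.35,[0,0,0],0],[0.35,[0,0,0],0],[0.35,[0,0,0],0],[0.35,[0,0,0],0],[0.35,[0,0,0.03],0],[0.35,[0,0,0.07],0],[0.35,[0,0,0.12],0],[0.35,[0,0,0.12],0],[0.35,[0,0,0.12],0],[0.35,[0,0,0.12],0]]' 25; python3 -m crank '[[0.35,[-0.02,-0.05,0],0],[0.35,[-0.05,-0.1,0],0],[0.35,[-0.05,-0.15,0],0],[0.35,[-0.05,-0.15,0],0],[0.35,[-0.05,-0.15,0],0],[0.35,[-0.05,-0.15,0],0],[0.35,[-0.05,-0.15,0],0]]' 25;  python3 -c "
from h import *
bub();crop('c4',262,155,366,233,7.5)"
```

```text
clock: 10.9
position: [0.4862, -0.0757, 0.196]
ee_rot: [-3.141, -0.002, 2.396]
ft_force: [-0.0, -0.3, -0.5]
finger_gap: 0.651
gripper_force: 0.0
clock: 11.6
position: [0.4371, -0.2243, 0.1966]
ee_rot: [3.141, -0.002, 2.397]
ft_force: [0.5, 0.5, -0.5]
finger_gap: 0.652
gripper_force: 0.0
fluid px 314.6305220883534 213.8835341365462 249 bub 314.4573671066714 213.78094898323226 off mm [0.32 0.5 ] yaw deg a,b [ 0.3 -7.1]
```

View pics/c4.png

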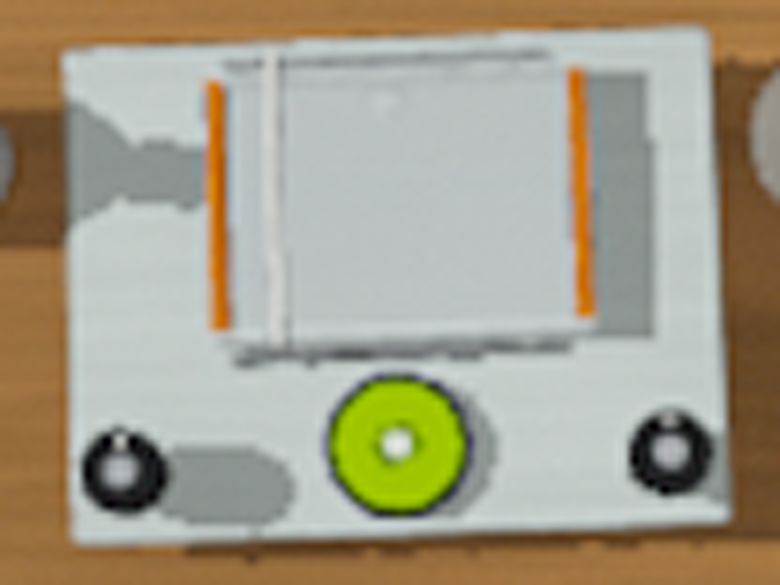

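The bubble is at (398,444), centred in the ring. The tray hasn't moved and the gripper is clear, so I'm handing in.

```bash
python3 -c "
from station import manip
print(manip.sign_off())"
```

```text
the job is handed in; nothing more can be done
None
```

The levelling table is level: the bubble rests inside the ring, about 0.6 mm off centre, the tray hasn't moved, the gripper is clear, and the job was handed in at about 12 s.

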